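# Slide the specimen tray under the height sensor

### The arm

A 6-joint arm with a two-finger parallel gripper is mounted at the origin on the work surface. World frame = base frame: x ahead of the robot, y to its left, z up, the work surface at z = 0. Lengths are in m, angles in rad, forces in N, time in s.
With the tool pointing down it reaches from about 0.3 to 0.775 m from the base axis. Payload 14.6 kg.
Tool frame: the origin (TCP) lies at the very end of the fingers, on their centre line; the grasp point (between the pads) lies 19 mm behind it; z points along the fingers, y is the line along which they close (so a half turn about z gives the same grasp; the last joint's range is limited). The gripper opens to 85 mm and grips with 20 to 120 N. Pads are 22 mm wide; open, the fingers measure 114 mm over their backs; the gripper's body (76 mm by 85 mm) begins 54 mm behind the grasp point. The pads swing forward as they close: fully open they stand 13 mm farther back than shut.
Start: joints at [-1.291, 0.3, 1.521, -0, 1.321, -0.067], TCP at [0.187, -0.517, 0.199] pointing down, gripper open.
Joint ranges: [-3.03, 3.03], [-0.79, 2.21], [0.23, 2.52], [-1.04, 4.18], [0, 3.07], [-2.55, 2.55]. Speed limits (rad/s): [2.22, 2.22, 2.57, 3.14, 3.14, 3.14].

### API

Orientations are given as a rotation vector (axis times angle).
In Python, from station import read_state, read_camera, camera_model, sign_off gives the robot as it stands.
- The arm moves only by the tool servo_tool, never from a script. Its argument "steps" is a list of rows, each an object with "offset": the shift along the tool's x, y, z in units of 6 cm (1.0 is 6 cm), a list of three; "roll": the turn about the tool's z in units of 90 degrees (1.0 is 90 degrees). In form: [{"offset": [x, y, z], "roll": roll}, ...]. A call has 1 to 10 rows; each row shifts and turns the commanded pose from where the row before left it, along the tool's axes as they then stand; what a row does not reach is not made up. A row lasts 1/8 s, in which the tool goes at most 62.5 mm and 10.7 degrees, less where a joint would pass 70% of its speed; a pose out of reach is approached as far as the arm can. A call with a number of a shift or a turn outside -1 to 1 is refused whole. A call with a gripper value outside its range is refused whole. "claw" is the opening, from 0 (shut) to 1 (fully open), set as the call begins (left out, the last holds). The fingers move at their own pace and stop on an object; the grip force is fixed at half the most. Time passes only in rows, so rows that do not move let the fingers close. It gives the time, the measured TCP pose, the force, the opening and the grip force at its end, in the units of the state.
- read_state(): the state, without advancing time (a new reading comes with each control period).
- read_camera(name): name is "scene" or "top" or "wrist"; returns the picture (480x640x3 uint8, red, green, blue); there is no depth.
- camera_model(name): a dict with "vertical_fov" (degrees; the focal length in pixels is half the picture's height over the tangent of half this angle, whatever the lens; pixels are square), "cx", "cy" (the principal point, pixels), "world_from_camera" (4x4, takes a point from camera to world coordinates); the wrist camera has in their place "hand_eye" (4x4, takes a point from camera to tool coordinates, whose origin is the TCP and whose axes are the flange's). Camera axes: x right, y up, looking along -z (the intrinsics and any distortion apply to the point x, -y, -z); pixel columns grow to the right and rows downward; lengths in m; the calibration is good to about 2 mm. A picture is of the moment at which its call begins: read the wrist's pose just before it. camera_model takes no time and is no camera call.
- sign_off(): hands the job in; it is judged then, once.
The state is a dict: "time": time; "joints": joint angles; "qd": joint speeds; "joint_torque": joint torques, N m; "ee_pos": TCP position; "tool_rot": TCP orientation; "force": force on the tool from outside, world axes, zero at the start; "wrist_torque": the same for the moment, N m; "finger_gap": finger opening in m; "finger_force": force on a finger pad.
Only numpy, scipy, OpenCV 4.12 (cv2) and the standard library are available. Lean on these libraries where they do the work, as an engineer would, in place of code of your own. Each camera call takes 0.05 s, during which the arm holds its last target. There are 200 camera calls.

### The job

Push the white enamel tray along the bench, under the low aluminium sensor bridge, until the steel ring standing in it is directly beneath the blue sensor, with the orange spot on its lid under the middle of the crossbar and the tray square to the bridge. Push only on the tray: keep it flat on the bench, do not touch the ring or let it tip, and do not knock the bridge. Leave everything else where it is.

Things in the scene. Friction and masses are not known exactly. Their poses are not given: they have to be found in the camera images.
- tray: Loose shallow white enamel tray with a navy rim, 120 mm (its x) by 180 mm (its y) outside and 18 mm high, walls and floor 4 mm thick, straight sides, about 0.4 kg. Origin: centre of its underside; z up. It lies on the bench beside the bridge, to its right or left, its y axis within about 30 degrees of the bridge's y axis.
- ring: Loose closed steel specimen ring, 62 mm diameter, 40 mm high, about 0.3 kg, an orange spot of 24 mm diameter at the middle of its lid; stands on the tray's floor, up to 12 mm off the tray's centre in x and 10 mm in y. Origin: centre of its underside; z up. Its top is 44 mm above the bench.
- bridge: Fixed low bridge of aluminium bar with a blue sensor box (50 mm in x, 28 mm in y, 106 mm above the bench at its top) on the middle of its crossbar. The crossbar runs along the bridge's x, is 238 mm long, 32 mm wide in y, its underside 50 mm and its top 66 mm above the bench. Two posts, 24 mm in x by 32 mm in y, leave an opening 190 mm wide. Origin: on the bench under the middle of the crossbar; z up. Things pass through along its y, from either side.
- spot (a point): The point on the sensor's axis 44 mm above the bridge's origin, where the middle of the ring's lid belongs.
- spare_ring: Bystander: a like steel ring with a white spot, 62 mm diameter, 40 mm high, on the bench beyond the work. Origin: centre of underside.
- tin_a: Bystander: aluminium sample tin, 57 mm diameter, 32 mm high, beyond the work. Origin: centre of underside.
- tin_b: Bystander: aluminium sample tin, 57 mm diameter, 32 mm high, beyond the work, left of the other tin. Origin: centre of underside.
- beaker: Bystander: glass beaker, 70 mm diameter, 90 mm high. Origin: centre of underside.
- wash_bottle: Bystander: white plastic bottle with red cap, 64 mm diameter, 160 mm high. Origin: centre of underside.
- spatula: Bystander: spatula lying flat on the bench at the left.
- brush: Bystander: brush lying flat on the bench at the right.
There are look-alikes about, which are no part of the job. What is shaped like the tray but green or red is not meant.

How it is judged:
At the end, for the whole second after the job is handed in: The middle of the ring is within 12 mm, horizontally, of the sensor's axis, so the axis meets the orange spot; the tray's long sides are within 0.12 rad (7 degrees) of the bridge's y axis; the tray lies flat on the bench and the ring stands upright on its floor, both at rest (horizontal distance between ring and spot below 0.012 m and angle between the y axis of tray and the y axis of bridge, either way round below 0.12 rad and angle between ring's own z axis and vertical below 0.04 rad and angle between tray's own z axis and vertical below 0.03 rad and height (world z) of tray below 0.003 m and z of ring in the frame of tray below 0.007 m and linear speed of each of ring, tray below 0.01 m/s); the robot touches nothing.
It fails at once if the tray is lifted or tipped (more than 5 mm or 0.06 rad) (height (world z) of tray above 0.005 m or angle between tray's own z axis and vertical above 0.06 rad).
It fails at once if the ring is tipped (more than 0.1 rad) or lifted off the tray's floor (angle between ring's own z axis and vertical above 0.1 rad or height (world z) of ring above 0.01 m).
It fails at once if the robot touches the ring (contact force between any of the fingers, the arm and ring above 0.5 N).
It fails at once if the bridge is knocked (over 3 N) by the tray, the ring or the robot (contact force between any of tray, ring, the fingers, the arm and bridge above 3 N).
It fails at once if a bystander is moved by more than 20 mm (distance of any of spare_ring, tin_a, tin_b, beaker, wash_bottle, spatula, brush from where it was at the start of the episode above 0.02 m).
It also fails if it takes over 72 s, if anything falls off the work surface, if the arm or the gripper's body presses on something with over 40 N, if the wrist force passes 120 N, or if a joint passes its speed limit or range.

## Working session

There is one attempt and no reset: what is moved stays moved. The work goes in short steps, Python scripts to look and compute and a tool call to move; the robot and the scene stay as the last step left them, time stands still between calls to the robot, and variables do not carry over. Pictures are saved under pics/ and viewed, at most 10 in all, crops included, and the job is handed in when it is done.

Besides the shell and the picture viewer there is one more tool, called after "Call:" as name(argument=value, ...) on one line, values as JSON. servo_tool: Moves the arm, as the interface text tells. Its arguments: {"type":"object","properties":{"steps":{"type":"array","items":{"type":"object","properties":{"offset":{"type":"array","items":{"type":"number"}},"roll":{"type":"number"}}}},"claw":{"type":"number"}},"required":["steps"]}

```bash
mkdir -p pics; ls
python3 - <<'E'
from station import *
import cv2,numpy as np
for n in("top","scene"):
    im=read_camera(n); cv2.imwrite(f"pics/{n}0.png",im[:,:,::-1]); print(n,camera_model(n))
print(camera_model("wrist"))
print(read_state())
E
```

```text
pics
top {'vertical_fov': 57.385825847492, 'cx': 312.1000534400739, 'cy': 239.7784153356505, 'world_from_camera': array([[-0.00748396,  0.99716653, -0.07485257,  0.45351795],
       [-0.99969474, -0.0056983 ,  0.02404082,  0.01753665],
       [ 0.02354617,  0.07500964,  0.99690478,  1.26332547],
       [ 0.        ,  0.        ,  0.        ,  1.        ]])}
scene {'vertical_fov': 56.81238689859249, 'cx': 319.446423921773, 'cy': 244.60497309986354, 'world_from_camera': array([[ 0.81356085, -0.33369891,  0.4761972 ,  1.10092303],
       [ 0.5810901 ,  0.4965489 , -0.64480499, -0.75249299],
       [-0.02128447,  0.80130158,  0.59788188,  0.76504998],
       [ 0.        ,  0.        ,  0.        ,  1.        ]])}
{'vertical_fov': 61.65812643125056, 'cx': 322.4322740785343, 'cy': 243.13928348189745, 'hand_eye': array([[ 8.20207037e-04,  9.55663829e-01,  2.94458779e-01,
         7.44129737e-02],
       [ 9.99999177e-01, -4.93453060e-04, -1.18397258e-03,
        -1.30832490e-03],
       [-9.86178188e-04,  2.94459508e-01, -9.55663448e-01,
        -1.76100877e-01],
       [ 0.00000000e+00,  0.00000000e+00,  0.00000000e+00,
         1.00000000e+00]])}
{'time': 0.1, 'joints': array([-1.29056941e+00,  3.00425232e-01,  1.52155393e+00, -8.70834323e-06,
        1.32067657e+00, -6.66140530e-02]), 'qd': array([-0.00128006, -0.00144046, -0.00158179, -0.00052233,  0.00031387,
       -0.00156862]), 'joint_torque': array([ 3.05685771e-04, -5.44381571e+01, -3.62372983e+01, -1.17531554e-04,
        3.07498522e-03,  1.11669948e-05]), 'ee_pos': array([ 0.18687882, -0.5170105 ,  0.19875797]), 'tool_rot': array([-3.09342889e+00, -5.41910868e-01,  1.91127066e-04]), 'force': array([ 0.45186344, -0.34319812,  0.50225773]), 'wrist_torque': array([-0.01538362, -0.01476245,  0.00880717]), 'finger_force': 0.0, 'finger_gap': 0.08558708105258896}
```

View pics/top0.png

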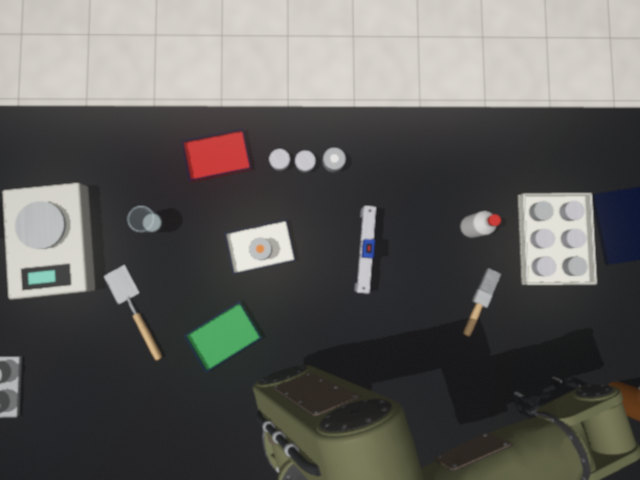

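View pics/scene0.png

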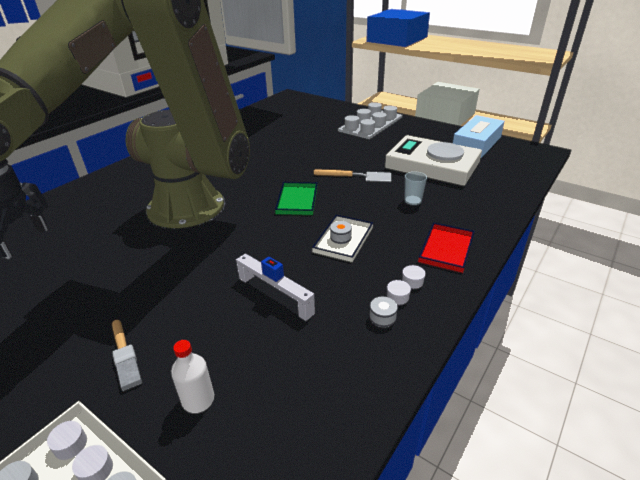

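Candidates in the top view: white tray with orange-spot ring (261,247), green tray (225,336), red tray (217,155), white rack (557,240), spare ring with white spot (334,159). I choose the white tray at (261,247). The bridge is at (366,250) with its blue sensor at (368,248). The next step is to check that in a crop and measure.

```bash
cat > h.py <<'E'
from station import *
import cv2,numpy as np
from scipy.spatial.transform import Rotation as R
def W(name):
    m=camera_model(name)
    if name=="wrist":
        s=read_state();T=np.eye(4);T[:3,:3]=R.from_rotvec(s["tool_rot"]).as_matrix();T[:3,3]=s["ee_pos"]
        return m,T@m["hand_eye"]
    return m,m["world_from_camera"]
def pix2w(mT,uv,z):
    m,T=mT; f=240/np.tan(np.radians(m["vertical_fov"]/2)); uv=np.atleast_2d(uv).astype(float)
    d=np.c_[(uv[:,0]-m["cx"])/f,-(uv[:,1]-m["cy"])/f,-np.ones(len(uv))]@T[:3,:3].T
    o=T[:3,3]; return (o+d*((z-o[2])/d[:,2])[:,None])[:,:2]
def w2pix(mT,P):
    m,T=mT; f=240/np.tan(np.radians(m["vertical_fov"]/2))
    p=(np.atleast_2d(P)-T[:3,3])@T[:3,:3]
    return np.c_[m["cx"]+f*p[:,0]/-p[:,2],m["cy"]-f*p[:,1]/-p[:,2]]
def blob(mask,at=None):
    n,l,st,c=cv2.connectedComponentsWithStats(mask.astype(np.uint8))
    i=1+np.argmax(st[1:,4]) if at is None else 1+np.argmin(np.hypot(*(c[1:]-at).T)+1e3*(st[1:,4]<15))
    return l==i,c[i],st[i]
E
cat > meas.py <<'E'
from h import *
def meas(tag):
    mT=W("top"); im=read_camera("top"); cv2.imwrite(f"pics/{tag}.png",im[:,:,::-1])
    h=cv2.cvtColor(im,cv2.COLOR_RGB2HSV).astype(int)
    return mT,im,h
E
python3 - <<'E'
from meas import *
mT,im,h=meas("t1")
def rect(mask,z):
    c=cv2.findContours(mask.astype(np.uint8),0,1)[0]; c=max(c,key=cv2.contourArea)[:,0]
    P=pix2w(mT,c,z).astype(np.float32); r=cv2.minAreaRect(P*1000); return r
tm=(h[...,2]>90); tm[:, :205]=0; tm[:,310:]=0; tm[:215]=0; tm[290:]=0
print("tray",rect(tm,.014), tm.sum())
om=(h[...,0]<16)&(h[...,1]>130)&(h[...,2]>100); om[:, :225]=0; om[:,300:]=0; om[:215]=0; om[280:]=0
b=np.argwhere(om)[:,::-1].mean(0); print("orange",b,om.sum(),pix2w(mT,b,.044))
bm=(h[...,2]>90); bm[:,:345]=0;bm[:,390:]=0;bm[:195]=0;bm[305:]=0
print("bridge",rect(bm,.066))
sm=(h[...,0]>100)&(h[...,0]<130)&(h[...,1]>150)&(h[...,2]>60); sm[:,:345]=0;sm[:,390:]=0;sm[:195]=0;sm[305:]=0
b=np.argwhere(sm)[:,::-1].mean(0); print("sensor",b,sm.sum(),pix2w(mT,b,.1))
cv2.imwrite("pics/crop1.png",cv2.resize(im[190:310,210:400,::-1],None,fx=4,fy=4,interpolation=2))
E
```

```text
tray ((529.5138549804688, 136.22097778320312), (117.56172943115234, 177.30224609375), 12.146713256835938) 2568
orange [259.5 248.5] 32 [[0.52161578 0.1344382 ]]
bridge ((518.3416137695312, -158.14993286132812), (44.684791564941406, 242.64334106445312), 85.03610229492188)
sensor [368.52173913 248.37681159] 138 [[ 0.51702444 -0.1607704 ]]
```

View pics/crop1.png

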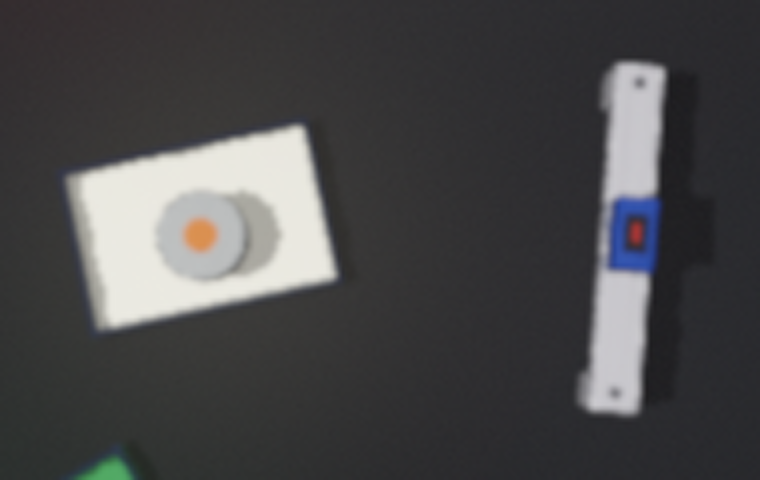

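The crop shows the white navy-rimmed tray, with the ring's orange spot at crop (200,235), which is pixel (260,249). The sensor is at crop (634,234). The tray's yaw is about +12° and the bridge's about −5°, so I'll push the tray's +y end with both open fingers, using them as a two-point pusher.

Call:
servo_tool(steps=[{"offset": [0.57, -0.63, 0]}, {"offset": [0.57, -0.63, 0]}, {"offset": [0.57, -0.63, 0]}, {"offset": [0.57, -0.63, 0]}, {"offset": [0.57, -0.63, 0]}, {"offset": [0.57, -0.63, 0]}, {"offset": [0.57, -0.63, 0]}, {"offset": [0.57, -0.63, 0]}, {"offset": [0.57, -0.63, 0]}, {"offset": [0.57, -0.63, 0]}], claw=0.8)

```text
$.steps[0]: bad value
```

Call:
servo_tool(steps=[{"offset": [0.57, -0.63, 0]}, {"offset": [0.57, -0.63, 0]}, {"offset": [0.57, -0.63, 0]}, {"offset": [0.57, -0.63, 0]}, {"offset": [0.57, -0.63, 0]}, {"offset": [0.57, -0.63, 0]}, {"offset": [0, 0, 0]}])

```text
$.steps[0]: bad value
```

Call:
servo_tool(steps=[{"offset": [0, 0, 0], "roll": -0.1}, {"offset": [0, 0, 0], "roll": -0.1}, {"offset": [0, 0, 0], "roll": -0.1}, {"offset": [0, 0, 0], "roll": -0.1}, {"offset": [0, 0, 0], "roll": -0.1}, {"offset": [0, 0, 0], "roll": -0.1}, {"offset": [0, 0, 0], "roll": -0.1}, {"offset": [0, 0, 0], "roll": -0.1}, {"offset": [0, 0, 0], "roll": -0.1}, {"offset": [0, 0, 0], "roll": 0}])

```text
time: 1.4
ee_pos: [0.1869, -0.5172, 0.1991]
tool_rot: [-2.002, -2.421, -0.0]
force: [-0.1, 0.6, -0.5]
finger_gap: 0.0855
finger_force: 0.0
```

Call:
servo_tool(steps=[{"offset": [0.74, 0.47, 0], "roll": 0}, {"offset": [0.74, 0.47, 0], "roll": 0}, {"offset": [0.74, 0.47, 0], "roll": 0}, {"offset": [0.74, 0.47, 0], "roll": 0}, {"offset": [0.74, 0.47, 0], "roll": 0}, {"offset": [0.74, 0.47, 0], "roll": 0}, {"offset": [0.74, 0.47, 0], "roll": 0}, {"offset": [0.74, 0.47, 0], "roll": 0}, {"offset": [0.74, 0.47, 0], "roll": 0}, {"offset": [0.74, 0.47, 0], "roll": 0}], claw=0.8)

```text
time: 2.65
ee_pos: [0.3805, -0.0263, 0.1995]
tool_rot: [2.006, 2.417, 0.001]
force: [0.7, -1.2, 0.2]
finger_gap: 0.0685
finger_force: 0.0
```

Call:
servo_tool(steps=[{"offset": [0.74, 0.47, 0], "roll": 0}, {"offset": [0.74, 0.47, 0], "roll": 0}, {"offset": [0.74, 0.47, 0], "roll": 0}, {"offset": [0.74, 0.47, 0], "roll": 0}, {"offset": [0.74, 0.47, 0], "roll": 0}, {"offset": [0.74, 0.47, 0], "roll": 0}, {"offset": [0, 0, 0], "roll": 0}, {"offset": [0, 0, 0], "roll": 0}])

```text
time: 3.65
ee_pos: [0.4958, 0.2651, 0.1989]
tool_rot: [-2.004, -2.42, 0.001]
force: [0.7, -0.6, -0.4]
finger_gap: 0.0682
finger_force: 0.0
```

Run:
```python
from h import *
im=read_camera("wrist"); cv2.imwrite("pics/w1.png",im[:,:,::-1])
s=read_state(); print(s["ee_pos"],s["tool_rot"],s["finger_gap"])
```

```text
[0.49587419 0.26476873 0.1992644 ] [-2.00387738e+00 -2.41951590e+00  4.86320055e-04] 0.06847180958246961
```

View pics/w1.png

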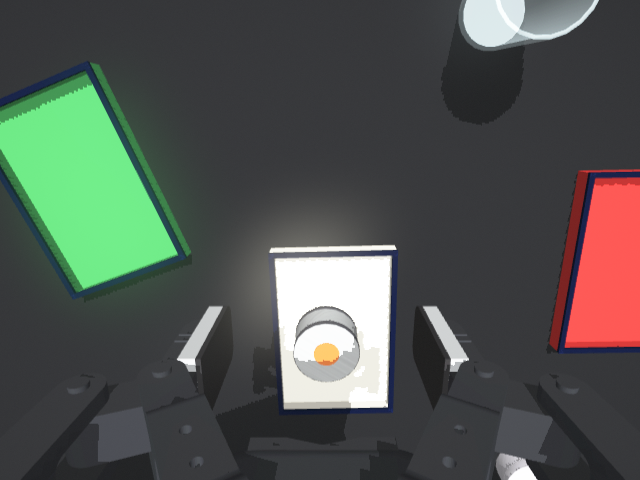

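The wrist view shows the near rim corners at about (272,255) and (396,251), the far corners at about (283,412) and (391,411), and the orange spot at (326,354). I'll convert these to world positions.

```bash
cat >> h.py <<'E'
def wobs(tag,near):
    """tray corners+spot from wrist picture"""
    mT=W("wrist"); im=read_camera("wrist"); cv2.imwrite(f"pics/{tag}.png",im[:,:,::-1]); return mT,im
def togo(target,heading):
    """tool-axis offset (6cm units), roll units to bring TCP to target, tool-x heading deg"""
    s=read_state();M=R.from_rotvec(s["tool_rot"]).as_matrix()
    h=np.degrees(np.arctan2(M[1,0],M[0,0])); d=(np.array(target)-s["ee_pos"])@M/.06
    print("at",s["ee_pos"].round(4),"head",h.round(2),"offset",d.round(3),"roll",round(((h-heading+180)%360-180)/90,4))
E
python3 - <<'E'
from h import *
mT=W("wrist")
c=pix2w(mT,[[272,255],[397,251],[392,412],[282,413]],.018);print(c*1000)
for a,b in((0,1),(1,2),(2,3),(3,0)): 
    d=c[b]-c[a];print(np.hypot(*d)*1000,np.degrees(np.arctan2(d[1],d[0])))
print("centre",c.mean(0),"spot",pix2w(mT,[326,354],.044))
y=np.radians(12);ctr=c.mean(0)
p=ctr+np.array([-np.sin(y),np.cos(y)])*.125
togo([*p,0.0],102)
E
```

```text
[[456.94525524 210.82001505]
 [571.19082436 236.66559749]
 [609.49396171  59.78464929]
 [494.34914997  36.38321061]]
117.13259237833596 12.747351863042894
180.98066241247395 -77.78139591948346
117.4987446819578 -168.51196416089743
178.40193409109585 102.10247583139821
centre [0.5329948  0.13591337] spot [[0.52354982 0.13228957]]
at [0.4959 0.2648 0.1993] head 100.74 offset [-0.142  0.163  3.321] roll -0.014
```

Call:
servo_tool(steps=[{"offset": [-0.07, 0.08, 0.5], "roll": -0.007}, {"offset": [-0.07, 0.08, 0.5], "roll": -0.007}, {"offset": [0, 0, 0.5], "roll": 0}, {"offset": [0, 0, 0.5], "roll": 0}, {"offset": [0, 0, 0.5], "roll": 0}, {"offset": [0, 0, 0.4], "roll": 0}, {"offset": [0, 0, 0.25], "roll": 0}, {"offset": [0, 0, 0.15], "roll": 0}, {"offset": [0, 0, 0], "roll": 0}])

```text
time: 4.82
ee_pos: [0.5072, 0.2589, 0.0014]
tool_rot: [-1.975, -2.443, 0.0]
force: [0.7, 0.5, -0.9]
finger_gap: 0.0682
finger_force: 0.0
```

Run:
```python
from h import *
mT,im=wobs("w2",0)
s=read_state(); print(s["ee_pos"],s["tool_rot"],s["force"])
im2=read_camera("scene")[180:330,200:450]
a=cv2.resize(im,(400,300)); b=cv2.resize(im2,(500,300))
cv2.imwrite("pics/w2s.png",np.hstack([a,b[:,100:]])[:,:,::-1])
```

```text
[0.50741648 0.25910023 0.00186835] [1.97453568e+00 2.44309695e+00 9.69069772e-04] [ 0.54893437 -0.88406714 -0.74795962]
```

View pics/w2s.png

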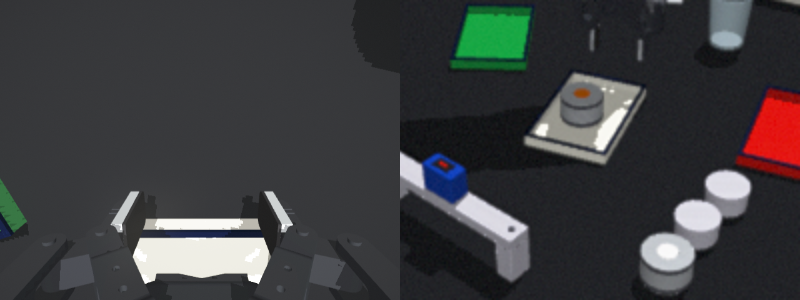

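The crop shows the fingers centred behind the tray's near end and clear of it. Next I'll refine the bridge centre from its edges, then push.

Run:
```python
from h import *
mT=W("top")
c=lambda u,v:[u/4+210-.4,v/4+190-.4]
r=pix2w(mT,[c(666,66),c(640,414)],.066); print("back bar edge",r,"len",np.hypot(*(r[0]-r[1])))
d=(r[0]-r[1]);d/=np.hypot(*d); n=np.array([-d[1],d[0]]); print("yaw",np.degrees(np.arctan2(d[1],d[0])),"ctr",r.mean(0)+n*.016)
s=pix2w(mT,[c(661,199),c(655,272)],.106); print("sensor back edge",s,"ctr",s.mean(0)+n*.014)
ctr=np.array([.5175,-.162])
for cc in [(.518,-.162)]:
  y=np.radians(-5); ring=(-.0085,-.0015)
  Rm=np.array([[np.cos(y),-np.sin(y)],[np.sin(y),np.cos(y)]])
  t=np.array(cc)-Rm@ring; print("tray goal",t,"pusher",t+Rm@[0,.105])
```

```text
back bar edge [[ 0.63577235 -0.18901071]
 [ 0.39694909 -0.16683329]] len 0.2398507558078452
yaw -5.30534138086775 ctr [ 0.51784014 -0.16199054]
sensor back edge [[ 0.54060416 -0.17713074]
 [ 0.49216264 -0.17225888]] ctr [ 0.51767788 -0.16075478]
tray goal [ 0.52659839 -0.16124653] pusher [ 0.53574974 -0.05664609]
```

Call:
servo_tool(steps=[{"offset": [-0.08, 0, 0], "roll": 0}, {"offset": [-0.08, 0, 0], "roll": 0}, {"offset": [-0.08, 0, 0], "roll": 0}, {"offset": [-0.08, 0, 0], "roll": 0}])

```text
time: 5.42
ee_pos: [0.5113, 0.24, 0.0014]
tool_rot: [1.974, 2.444, 0.0]
force: [0.0, 0.3, -0.1]
finger_gap: 0.0682
finger_force: 0.0
```

Call:
servo_tool(steps=[{"offset": [-0.04, 0, 0], "roll": 0}, {"offset": [-0.04, 0, 0], "roll": 0}, {"offset": [-0.04, 0, 0], "roll": 0}, {"offset": [-0.05, 0, 0], "roll": 0}, {"offset": [-0.06, 0, 0], "roll": 0}])

```text
time: 6.05
ee_pos: [0.5141, 0.2267, 0.0013]
tool_rot: [1.974, 2.444, -0.0]
force: [-0.3, -0.6, 0.4]
finger_gap: 0.0684
finger_force: 0.0
```

Call:
servo_tool(steps=[{"offset": [-0.08, 0, 0], "roll": 0}, {"offset": [-0.08, 0.021, 0], "roll": 0.008}, {"offset": [-0.1, 0.021, 0], "roll": 0.008}, {"offset": [-0.1, 0.021, 0], "roll": 0.008}, {"offset": [-0.1, 0.021, 0], "roll": 0.008}, {"offset": [-0.1, 0.021, 0], "roll": 0.008}, {"offset": [-0.1, 0.021, 0], "roll": 0.008}, {"offset": [-0.1, 0.021, 0], "roll": 0.008}])

```text
time: 7.05
ee_pos: [0.5309, 0.1831, 0.0013]
tool_rot: [2.081, 2.354, 0.0]
force: [0.1, 0.1, 0.9]
finger_gap: 0.0682
finger_force: 0.0
```

```bash
cat > tm.py <<'E'
import sys
from h import *
def run(tag):
    mT=W("top"); im=read_camera("top"); cv2.imwrite(f"pics/{tag}.png",im[:,:,::-1])
    s=read_state();M=R.from_rotvec(s["tool_rot"]).as_matrix()
    print("tcp",s["ee_pos"].round(4),"head",np.degrees(np.arctan2(M[1,0],M[0,0])).round(2),"F",s["force"].round(1),"t",s["time"])
    h=cv2.cvtColor(im,cv2.COLOR_RGB2HSV).astype(int)
    om=(h[...,0]<18)&(h[...,1]>110)&(h[...,2]>90); om[:,:225]=0; om[:,362:]=0; om[:215]=0; om[280:]=0
    if om.sum()>5:
        b=np.argwhere(om)[:,::-1].mean(0); print("orange px",b.round(1),om.sum(),pix2w(mT,b,.044).round(4))
    cv2.imwrite(f"pics/{tag}c.png",cv2.resize(im[190:310,210:400,::-1],None,fx=4,fy=4,interpolation=2))
run(sys.argv[1])
E
python3 tm.py a1
```

```text
tcp [0.5311 0.1826 0.0013] head 96.98 F [ 1.1 -0.7 -1. ] t 7.1
orange px [259.4 248.2] 49 [[0.5224 0.1346]]
```

View pics/a1c.png

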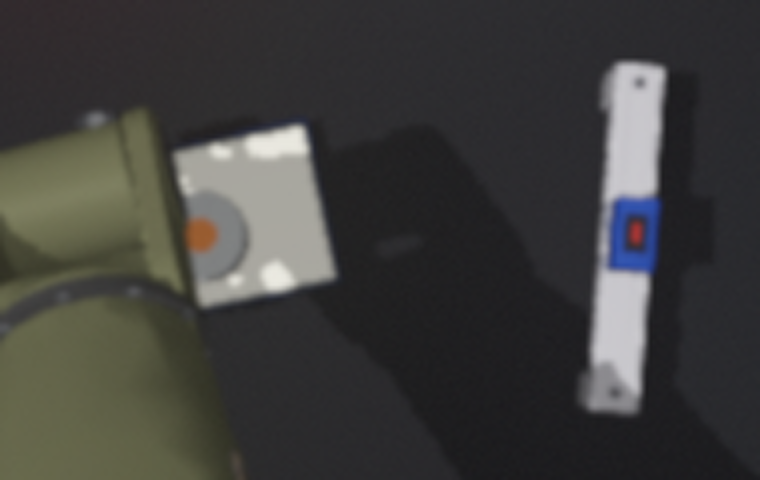

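The tray has not moved: the orange spot is still at (259,248), and the open fingertips ride above the wall. I'll back off, lower until they nearly touch the bench, and try again.

Call:
servo_tool(steps=[{"offset": [0.2, 0, 0], "roll": 0}, {"offset": [0.3, 0, 0], "roll": 0}, {"offset": [0.3, -0.05, 0], "roll": -0.02}, {"offset": [0.3, -0.05, 0], "roll": -0.02}, {"offset": [0.2, -0.05, 0], "roll": -0.016}, {"offset": [0, 0, 0], "roll": 0}])

```text
time: 7.85
ee_pos: [0.5104, 0.2602, 0.0012]
tool_rot: [-1.972, -2.446, 0.0]
force: [1.0, -0.8, -0.7]
finger_gap: 0.0685
finger_force: 0.0
```

Run:
```python
from h import *
togo([.507,.259,-.008],102)
im=read_camera("scene")[170:290,300:460]
mT,w=wobs("w3",0)
cv2.imwrite("pics/s3.png",np.hstack([cv2.resize(im,(400,300),interpolation=2),cv2.resize(w,(400,300))])[:,:,::-1])
```

```text
at [0.5104 0.2602 0.0012] head 102.24 offset [-0.007 -0.06   0.154] roll 0.0026
```

View pics/s3.png

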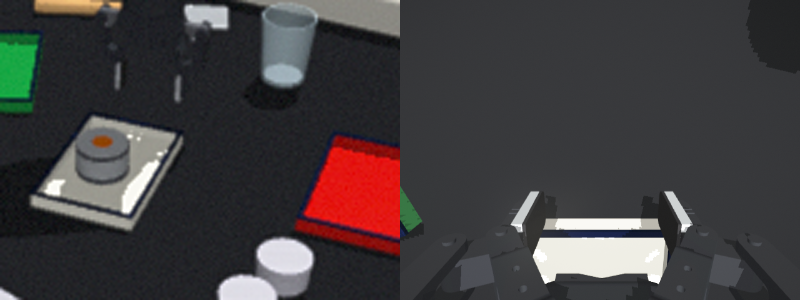

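The scene crop shows the tips at crop (118,88) and (178,100), hovering behind the tray. I'll lower in small steps and watch the force.

Call:
servo_tool(steps=[{"offset": [0, -0.06, 0.05], "roll": 0}, {"offset": [0, 0, 0.05], "roll": 0}, {"offset": [0, 0, 0.05], "roll": 0}, {"offset": [0, 0, 0], "roll": 0}])

```text
time: 8.45
ee_pos: [0.5074, 0.2584, -0.008]
tool_rot: [-1.974, -2.443, 0.001]
force: [-0.4, -0.2, -0.2]
finger_gap: 0.0684
finger_force: 0.0
```

Run:
```python
from h import *
s=read_state();M=R.from_rotvec(s["tool_rot"]).as_matrix();mT=W("scene")
im=read_camera("scene")[185:225,325:395]; cv2.imwrite("pics/s4.png",cv2.resize(im,(700,400),interpolation=2)[:,:,::-1])
for k in(-1,1):
  for z in (0,.01,.02): 
    P=s["ee_pos"]+k*.037*M[:,1]; P[2]=z; print(k,z,((w2pix(mT,P)-[325,185])*10).round(0))
```

```text
-1 0 [[219. 295.]]
-1 0.01 [[219. 268.]]
-1 0.02 [[220. 241.]]
1 0 [[442. 343.]]
1 0.01 [[444. 316.]]
1 0.02 [[445. 288.]]
```

View pics/s4.png

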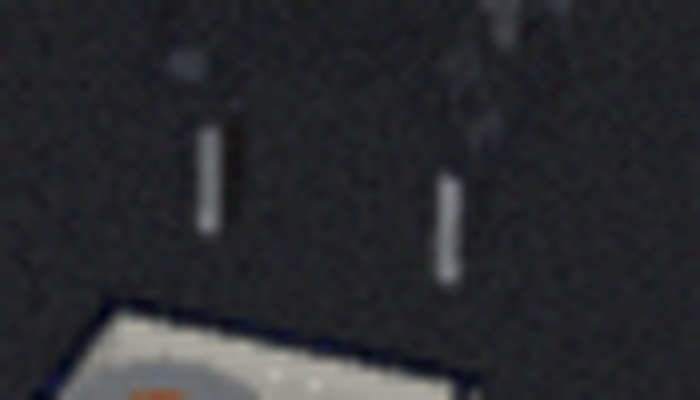

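Call:
servo_tool(steps=[{"offset": [0, 0, 0.04], "roll": 0}, {"offset": [0, 0, 0.04], "roll": 0}, {"offset": [0, 0, 0], "roll": 0}])

```text
time: 8.88
ee_pos: [0.5073, 0.2585, -0.0127]
tool_rot: [-1.974, -2.444, 0.001]
force: [-0.0, 1.1, -0.3]
finger_gap: 0.0682
finger_force: 0.0
```

Call:
servo_tool(steps=[{"offset": [0, 0, 0.03], "roll": 0}, {"offset": [0, 0, 0], "roll": 0}])

```text
time: 9.12
ee_pos: [0.5074, 0.2585, -0.0144]
tool_rot: [-1.974, -2.444, 0.0]
force: [-0.1, -0.6, 0.5]
finger_gap: 0.0686
finger_force: 0.0
```

Call:
servo_tool(steps=[{"offset": [0, 0, 0.02], "roll": 0}, {"offset": [0, 0, 0], "roll": 0}])

```text
time: 9.38
ee_pos: [0.5074, 0.2586, -0.0156]
tool_rot: [-1.974, -2.444, 0.0]
force: [-0.3, 0.1, -0.1]
finger_gap: 0.068
finger_force: 0.0
```

Call:
servo_tool(steps=[{"offset": [0, 0, 0.03], "roll": 0}, {"offset": [0, 0, 0], "roll": 0}])

```text
time: 9.62
ee_pos: [0.5074, 0.2585, -0.0175]
tool_rot: [-1.974, -2.444, 0.0]
force: [0.0, 0.6, 0.3]
finger_gap: 0.0681
finger_force: 0.0
```

Call:
servo_tool(steps=[{"offset": [0, 0, 0.03], "roll": 0}, {"offset": [0, 0, 0], "roll": 0}])

```text
time: 9.88
ee_pos: [0.5073, 0.2585, -0.0193]
tool_rot: [-1.974, -2.444, 0.0]
force: [-0.1, 0.1, 0.1]
finger_gap: 0.0684
finger_force: 0.0
```

Run:
```python
from h import *
s=read_state();M=R.from_rotvec(s["tool_rot"]).as_matrix();mT=W("scene")
im=read_camera("scene")[185:235,325:395]; g=im.astype(int)
b=cv2.resize(im,(700,500),interpolation=2); cv2.imwrite("pics/s5.png",b[:,:,::-1]); v=b.max(2).astype(int)
for c in (200,208,216,440,447,454): print(c,v[100:330:10,c])
print(s["ee_pos"],s["force"])
```

```text
200 [ 57  51  40  34  37  35  58  82  81  81  80  80  88  99 100 101  78  43
  36  37  38  30  28]
208 [ 42  39  39  35  34  36  73 110 112 112 112 113 121 129 123 121  90  45
  36  40  41  29  24]
216 [33 32 37 37 34 36 64 87 92 94 92 91 92 91 81 74 57 38 35 39 41 28 24]
440 [ 44  42  34  33  32  32  37  39  35  32  39  74  98 103 106 103 102 103
 109 112 117  85  43]
447 [ 47  45  39  38  34  33  37  39  37  34  42  91 128 128 124 123 123 119
 117 119 125  90  44]
454 [ 53  50  47  48  43  39  40  41  38  35  37  70 100 101  97  96  97  88
  83  88  92  68  43]
[ 0.5073412   0.25853829 -0.01926594] [-0.1159225   0.07559512  0.10489104]
```

The tips are now at z ≈ 11–12 mm. I'll lower another 3 mm and approach.

Call:
servo_tool(steps=[{"offset": [0, 0, 0.05], "roll": 0}, {"offset": [-0.06, 0, 0], "roll": 0}, {"offset": [-0.06, 0, 0], "roll": 0}, {"offset": [-0.06, 0, 0], "roll": 0}, {"offset": [-0.04, 0, 0], "roll": 0}, {"offset": [-0.04, 0, 0], "roll": 0}])

```text
time: 10.68
ee_pos: [0.5107, 0.2431, -0.0221]
tool_rot: [1.974, 2.444, 0.0]
force: [-0.6, 0.6, 0.0]
finger_gap: 0.0686
finger_force: 0.0
```

Call:
servo_tool(steps=[{"offset": [-0.04, 0, 0], "roll": 0}, {"offset": [-0.04, 0, 0], "roll": 0}, {"offset": [-0.04, 0, 0], "roll": 0}, {"offset": [-0.04, 0, 0], "roll": 0}])

```text
time: 11.18
ee_pos: [0.5127, 0.2338, -0.0221]
tool_rot: [-1.974, -2.444, 0.0]
force: [0.8, 0.2, 0.8]
finger_gap: 0.0682
finger_force: 0.2
```

Call:
servo_tool(steps=[{"offset": [-0.04, 0, 0], "roll": 0}, {"offset": [-0.04, 0, 0], "roll": 0}, {"offset": [-0.04, 0, 0], "roll": 0}])

```text
time: 11.55
ee_pos: [0.5142, 0.2273, -0.022]
tool_rot: [-1.974, -2.444, -0.001]
force: [-1.6, 6.1, 0.2]
finger_gap: 0.0684
finger_force: 2.1
```

```bash
python3 tm.py a2
```

```text
tcp [ 0.5143  0.227  -0.022 ] head 102.13 F [-0.4  3.7  1.1] t 11.6
orange px [261.8 247.9] 42 [[0.5232 0.128 ]]
```

Contact made: the spot moved from y 0.1346 to 0.128. Now I'll push along an arc that turns the tray about 17°.

Call:
servo_tool(steps=[{"offset": [-0.06, 0.012, 0], "roll": 0.005}, {"offset": [-0.08, 0.017, 0], "roll": 0.0066}, {"offset": [-0.1, 0.021, 0], "roll": 0.0083}, {"offset": [-0.1, 0.021, 0], "roll": 0.0083}, {"offset": [-0.1, 0.021, 0], "roll": 0.0083}, {"offset": [-0.1, 0.021, 0], "roll": 0.0083}, {"offset": [-0.1, 0.021, 0], "roll": 0.0083}, {"offset": [-0.1, 0.021, 0], "roll": 0.0083}, {"offset": [-0.1, 0.021, 0], "roll": 0.0083}, {"offset": [-0.1, 0.021, 0], "roll": 0.0083}])

```text
time: 12.85
ee_pos: [0.5348, 0.1733, -0.022]
tool_rot: [-2.12, -2.318, -0.001]
force: [-1.1, 6.3, 0.5]
finger_gap: 0.0687
finger_force: 2.1
```

```bash
python3 tm.py a3
```

```text
tcp [ 0.535   0.1727 -0.022 ] head 95.04 F [0.4 1.7 1.5] t 12.9
orange px [281.5 244.8] 44 [[0.5315 0.0734]]
```

The tray is following rigidly. I'll continue the arc.

Call:
servo_tool(steps=[{"offset": [-0.1, 0.021, 0], "roll": 0.0083}, {"offset": [-0.1, 0.021, 0], "roll": 0.0083}, {"offset": [-0.1, 0.021, 0], "roll": 0.0083}, {"offset": [-0.1, 0.021, 0], "roll": 0.0083}, {"offset": [-0.1, 0.021, 0], "roll": 0.0083}, {"offset": [-0.1, 0.021, 0], "roll": 0.0083}, {"offset": [-0.1, 0.021, 0], "roll": 0.0083}, {"offset": [-0.1, 0.021, 0], "roll": 0.0083}, {"offset": [-0.1, 0.021, 0], "roll": 0.0083}, {"offset": [-0.1, 0.021, 0], "roll": 0.0083}])

```text
time: 14.15
ee_pos: [0.5492, 0.1138, -0.022]
tool_rot: [-2.267, -2.175, -0.001]
force: [0.7, 5.3, 1.2]
finger_gap: 0.068
finger_force: 2.2
```

```bash
python3 tm.py a4; python3 -c "
from h import *
togo([.5387,-.0643,-.022],84.8)"
```

```text
tcp [ 0.5493  0.1131 -0.022 ] head 87.58 F [0.3 2.6 1.1] t 14.2
orange px [302.6 244. ] 43 [[0.5334 0.0147]]
at [ 0.5493  0.1131 -0.022 ] head 87.58 offset [-2.962e+00 -5.200e-02 -1.000e-03] roll 0.0309
```

Call:
servo_tool(steps=[{"offset": [-0.1, 0.021, 0], "roll": 0.008}, {"offset": [-0.1, 0.021, 0], "roll": 0.008}, {"offset": [-0.1, 0.021, 0], "roll": 0.008}, {"offset": [-0.1, 0.018, 0], "roll": 0.007}, {"offset": [-0.1, 0, 0], "roll": 0}, {"offset": [-0.1, 0, 0], "roll": 0}, {"offset": [-0.1, 0, 0], "roll": 0}, {"offset": [-0.1, 0, 0], "roll": 0}, {"offset": [-0.1, 0, 0], "roll": 0}, {"offset": [-0.1, 0, 0], "roll": 0}])

```text
time: 15.45
ee_pos: [0.5494, 0.0537, -0.022]
tool_rot: [-2.318, -2.12, -0.001]
force: [1.0, 6.5, 1.1]
finger_gap: 0.068
finger_force: 2.4
```

```bash
python3 tm.py a5; python3 -c "
from h import *
togo([.5387,-.0643,-.022],84.8)"
```

```text
tcp [ 0.5493  0.0531 -0.022 ] head 84.86 F [0.1 2.  1.3] t 15.5
orange px [323.9 245.8] 42 [[ 0.528  -0.0447]]
at [ 0.5493  0.0531 -0.022 ] head 84.86 offset [-1.965e+00 -0.000e+00 -1.000e-03] roll 0.0007
```

View pics/a5c.png

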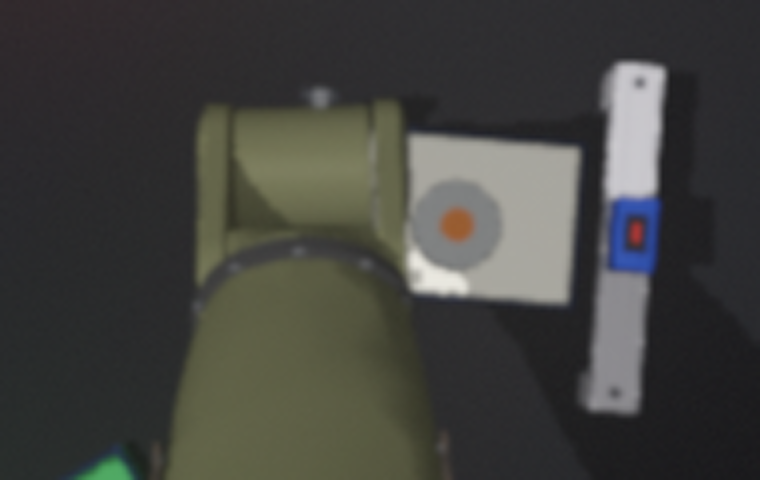

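The tray is square to the bridge and lined up with the opening: spot at crop (457,224), sensor at (634,234). I'll push the remaining 118 mm straight.

Call:
servo_tool(steps=[{"offset": [-0.1, 0, 0], "roll": 0}, {"offset": [-0.1, 0, 0], "roll": 0}, {"offset": [-0.1, 0, 0], "roll": 0}, {"offset": [-0.1, 0, 0], "roll": 0}, {"offset": [-0.1, 0, 0], "roll": 0}, {"offset": [-0.1, 0, 0], "roll": 0}, {"offset": [-0.1, 0, 0], "roll": 0}, {"offset": [-0.1, 0, 0], "roll": 0}, {"offset": [-0.1, 0, 0], "roll": 0}, {"offset": [-0.1, 0, 0], "roll": 0}])

```text
time: 16.75
ee_pos: [0.544, -0.006, -0.022]
tool_rot: [-2.318, -2.12, -0.001]
force: [-0.1, 5.8, 1.7]
finger_gap: 0.0685
finger_force: 2.7
```

```bash
python3 tm.py a6; python3 -c "
from h import *
togo([.5387,-.0643,-.022],84.8)"
```

```text
tcp [ 0.5439 -0.0066 -0.022 ] head 84.86 F [0.9 3.1 1.4] t 16.8
orange px [345.1 247.6] 46 [[ 0.5226 -0.1038]]
at [ 0.5439 -0.0066 -0.022 ] head 84.86 offset [-0.966 -0.    -0.001] roll 0.0006
```

Call:
servo_tool(steps=[{"offset": [-0.1, 0, 0], "roll": 0}, {"offset": [-0.1, 0, 0], "roll": 0}, {"offset": [-0.1, 0, 0], "roll": 0}, {"offset": [-0.1, 0, 0], "roll": 0}, {"offset": [-0.1, 0, 0], "roll": 0}, {"offset": [-0.1, 0, 0], "roll": 0}, {"offset": [-0.1, 0, 0], "roll": 0}, {"offset": [-0.1, 0, 0], "roll": 0}, {"offset": [-0.08, 0, 0], "roll": 0}, {"offset": [-0.06, 0, 0], "roll": 0}])

```text
time: 18.05
ee_pos: [0.5388, -0.0621, -0.022]
tool_rot: [-2.318, -2.119, -0.0]
force: [0.2, 6.3, 1.2]
finger_gap: 0.0689
finger_force: 3.0
```

Call:
servo_tool(steps=[{"offset": [-0.02, 0, 0], "roll": 0}, {"offset": [0, 0, 0], "roll": 0}, {"offset": [0.05, 0, 0], "roll": 0}, {"offset": [0.2, 0, 0], "roll": 0}, {"offset": [0.5, 0, 0], "roll": 0}, {"offset": [0.5, 0, -0.3], "roll": 0}, {"offset": [0.6, 0, -0.6], "roll": 0}, {"offset": [0.8, 0, -0.6], "roll": 0}, {"offset": [0.8, 0, -0.6], "roll": 0}, {"offset": [0, 0, 0], "roll": 0}])

```text
time: 19.3
ee_pos: [0.5582, 0.146, 0.1066]
tool_rot: [2.313, 2.122, 0.007]
force: [-0.0, -1.1, -1.2]
finger_gap: 0.0681
finger_force: 0.0
```

```bash
python3 tm.py a7
python3 - <<'E'
from h import *
a=cv2.imread("pics/a7.png")[190:310,310:430]; b=read_camera("scene")[215:335,220:340,::-1]
cv2.imwrite("pics/f.png",cv2.resize(np.hstack([a,b]),(800,400),interpolation=2))
E
```

```text
tcp [0.5573 0.1441 0.1046] head 85.0 F [-0.1 -0.7 -0.5] t 19.35
```

View pics/f.png

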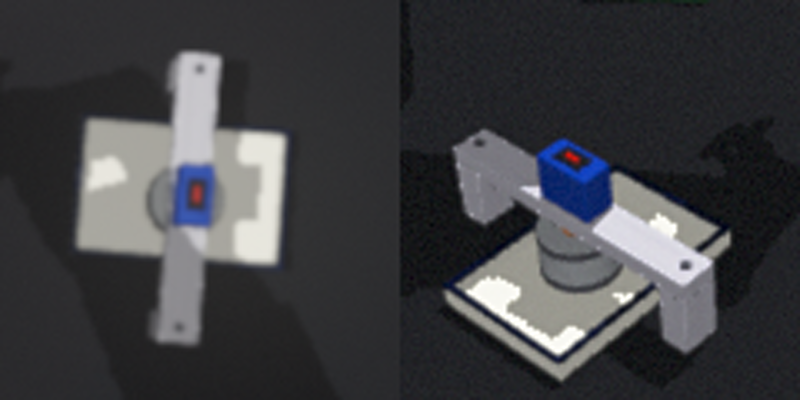

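The top crop shows the tray square to the bridge, with the ring visible from about 148 to 222 under the sensor. In the scene crop the ring stands upright. One numeric check of those edges, then sign-off if it holds.

Run:
```python
from h import *
mT=W("top"); k=10/3
c=lambda u,v:[u/k+310-.4,v/k+190-.4]
print("ring ctr",pix2w(mT,[c(185,198)],.044))
r=pix2w(mT,[c(221,57),c(201,344)],.066); d=r[0]-r[1]; n=np.array([-d[1],d[0]])/np.hypot(*d); print("bar ctr",r.mean(0)+.016*n)
t=pix2w(mT,[c(86,119),c(289,131),c(281,267),c(77,250)],.018); print("tray ctr",t.mean(0), "yaw",[np.degrees(np.arctan2(*(t[a]-t[b])[::1])) for a,b in((0,1),(3,2))])
print("exp ring L/R px",[((w2pix(mT,[.518+s*.031*.09,-.1615+s*.031,.044])+.4-[310,190])*k).round(0) for s in(1,-1)])
```

```text
ring ctr [[ 0.51839806 -0.15973573]]
bar ctr [ 0.51732757 -0.16210725]
tray ctr [ 0.5253392  -0.16222918] yaw [np.float64(3.679566486045618), np.float64(5.155779377467711)]
exp ring L/R px [array([[150., 195.]]), array([[224., 202.]])]
```

Ring and sensor agree to within 3 mm, and the yaw to about 1°.

```bash
python3 -c "
from station import *
print(sign_off())"
```

```text
the job is handed in; nothing more can be done
None
```

I pushed the tray under the bridge and handed the job in: by the last top-camera check the ring is within about 3 mm of the sensor axis and the tray square to the bridge within about 1–2°, with the arm clear of everything; no verdict came back.

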